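Close the washed ingredient pots with their own lids

TASK

Pick out the three steel lids on the counter and put each on the open steel container it fits: the large round lid on the large pot, the small round lid on the small pot, the square lid on the square box, pressed down until it snaps under both clips and sits fully home. Set each lid down level and right way up, do not drop it, and leave the jar, cup, mug and bowl where they stand; finish with all the lids let go.

Things in the scene. Friction and masses are not known exactly. Their poses are not given: they have to be found in the camera images.
- lid_large: Large round steel lid. Right way up; origin: centre of the plug's underside, z up. Upward from it: tapered plug 0-18 mm (84 mm across below, 101 mm above), rim plate 18-22 mm (124 mm across), steel stem 14 mm across 22-40 mm, black knob 26 mm across 40-66 mm. About 300 g.
- lid_small: Small round steel lid. Right way up; origin: centre of the plug's underside, z up. Upward from it: tapered plug 0-18 mm (48 mm across below, 65 mm above), rim plate 18-22 mm (88 mm across), steel stem 14 mm across 22-40 mm, black knob 26 mm across 40-66 mm. About 180 g.
- lid_square: Square steel lid; x, y along its edges; fits in any quarter turn. Right way up; origin: centre of the plug's underside, z up. Upward from it: tapered plug 0-18 mm (58 mm square below, 75 mm above), rim plate 18-22 mm (92 mm square), steel stem 14 mm across 22-40 mm, black knob 26 mm square, parallel to the edges, 40-66 mm. About 220 g.
- pot_large: Large round open steel pot, 116 mm outside and 107 mm inside diameter, 75 mm high. Origin: centre of its underside, z up. Fixed in place. Lid home on the rim: lid's origin 57 mm above this.
- pot_small: Small round open steel pot, 80 mm outside and 71 mm inside diameter, 60 mm high. Origin: centre of its underside, z up. Fixed in place. Lid home on the rim: lid's origin 42 mm above this.
- box_square: Open steel box, 88 mm square outside, 78 inside, 65 high; x, y along its walls. Dark sprung clips on its +y and -y sides, up to 85 mm high, lap the lid's edges by 2 mm: the lid stops about 11 mm too high, then snaps home when pressed down at the middle with about 10 N (15 N is ample). Origin: centre of its underside, z up. Fixed in place. Lid home on the rim: lid's origin 47 mm above this.
- jar: Bystander: small clear jar with a steel cap, 38 mm across, 60 mm high; origin under its centre.
- cup: Bystander: small white cup, 42 mm across, 45 mm high; origin under its centre.
- mug: Bystander: blue mug with a handle, 72 mm across, 85 mm high; origin under its centre.
- bowl: Bystander: small white bowl, 90 mm across, 40 mm high; origin under its centre.
Not all that is in view belongs to the job. What is shaped like the pot_large but purple or yellow is not meant.

How it is judged:
At the end, for the whole second after the job is handed in: Each lid lies at rest on its own container: centres within 8 mm horizontally, its height within 4 mm of fully home, tilted less than 0.08 rad (the square lid is thereby snapped under its clips); jar, cup, mug and bowl upright and within 40 mm of where they started (horizontal distance between lid_large and pot_large below 0.008 m and z of lid_large in the frame of pot_large between 0.053 and 0.061 m and angle between each of lid_large, lid_small, lid_square's own z axis and vertical below 0.08 rad and linear speed of each of lid_large, lid_small, lid_square below 0.02 m/s and horizontal distance between lid_small and pot_small below 0.008 m and z of lid_small in the frame of pot_small between 0.038 and 0.046 m and horizontal distance between lid_square and box_square below 0.008 m and z of lid_square in the frame of box_square between 0.043 and 0.051 m and distance of each of jar, cup, mug, bowl from where it was at the start of the episode below 0.04 m and angle between each of jar, cup, mug, bowl's own z axis and vertical below 0.2 rad); the robot touches nothing.
It fails at once if the jar, cup, mug or bowl is pushed more than 40 mm from its place or tipped over (distance of any of jar, cup, mug, bowl from where it was at the start of the episode above 0.04 m or angle between any of jar, cup, mug, bowl's own z axis and vertical above 0.5 rad).
It fails at once if a lid is dropped (falls free faster than 1 m/s, about 50 mm of fall) ((linear speed of lid_large above 1 m/s and contact force between the fingers and lid_large below 0.05 N) or (linear speed of lid_small above 1 m/s and contact force between the fingers and lid_small below 0.05 N) or (linear speed of lid_square above 1 m/s and contact force between the fingers and lid_square below 0.05 N)).
It also fails if it takes over 88 s, if anything falls off the work surface, if the arm or the gripper's body presses on something with over 40 N, if the wrist force passes 120 N, or if a joint passes its speed limit or range.

ROBOT

A 7-joint arm with a two-finger parallel gripper is mounted at the origin on the work surface. World frame = base frame: x ahead of the robot, y to its left, z up, the work surface at z = 0. Lengths are in m, angles in rad, forces in N, time in s.
With the tool pointing down it reaches from about 0.35 to 0.775 m from the base axis. Payload 3.1 kg.
Tool frame: the origin (TCP) lies midway between the tips of the shut fingers; the grasp point (between the pads) lies 19 mm behind it; y points along the fingers, z is the direction in which the jaws open and shut, and the axes are right-handed (so a half turn about y gives the same grasp; the last joint's range is limited). The gripper opens to 85 mm and grips with 20 to 120 N. Pads are 22 mm wide; open, the fingers measure 114 mm over their backs; the gripper's body (76 mm by 85 mm) begins 54 mm behind the grasp point. The pads swing forward as they close: fully open they stand 13 mm farther back than shut.
Start: joints at [1.297, 0.311, 0.014, 1.512, -0.004, 1.319, -0.027], TCP at [0.126, -0.535, 0.231] pointing down, gripper open.
Joint ranges: [-2.7, 2.7], [-0.3, 1.91], [-1.27, 1.3], [0.12, 2.57], [-1.44, 4.58], [0.2, 2.03], [-3.05, 3.05]. Speed limits (rad/s): [2.79, 2.79, 3.14, 3.14, 3.14, 3.14, 3.14].

INTERFACE

Orientations are given as [roll, pitch, yaw] about the fixed x, y, z axes, in that order (R = Rz(yaw) Ry(pitch) Rx(roll)).
In Python, from workcell import monitor, grab_frame, camera_model, ticket gives the robot as it stands. The module is installed in compiled form; this text tells all that it offers.
- The arm moves only by the shell command python3 -m pendant 'ROWS' [FORCE]. ROWS is JSON, one flat list of numbers, 7 for each row, row after row: the turn, a rotation vector about the tool's x, y, z in degrees, then the shift along the tool's x, y, z in cm, then the finger opening in cm, from 0 to 8.54. In form: [ax, ay, az, tx, ty, tz, grip, ax, ay, az, tx, ty, tz, grip, ...]. A call has 1 to 5 rows; each row is the pose to reach, as a shift and turn from the pose commanded when the call began, along the tool's axes at that moment; what a row does not reach only later rows make up. A row lasts 1/10 s, in which the tool goes at most 50 mm and 8.59 degrees, less where a joint would pass 70% of its speed; a pose out of reach is approached as far as the arm can. A call with a gripper value outside its range is refused whole. The fingers move at their own pace and stop on an object; FORCE is the grip in N (left out, the last holds). Time passes only in rows, so rows that repeat a pose let the fingers close. It gives the time, the measured TCP pose, the force and the opening at its end, in the units of the state.
- monitor.sense(): the state, without advancing time (a new reading comes with each control period).
- grab_frame(name): name is "side" or "top"; returns the picture (400x640x3 uint8, blue, green, red); there is no depth.
- camera_model(name): a dict with "intrinsics" (3x3 intrinsics, pixels), "world_to_cam" (4x4, takes a point from world to camera coordinates). Camera axes: x right, y down, z forward; pixel columns grow to the right and rows downward; lengths in m; the calibration is good to about 2 mm. A picture is of the moment at which its call begins. camera_model takes no time and is no camera call.
- ticket.finish_job(): hands the job in, once; it reports no verdict.
The state is a dict: "time": time; "qpos": joint angles; "dq": joint speeds; "tau": joint torques, N m; "tcp_pos": TCP position; "eef_rot": TCP orientation; "wrist_force": force on the tool from outside, world axes, zero at the start; "torque": the same for the moment, N m; "gripper_width": finger opening in m.
Only numpy, scipy, OpenCV 4.12 (cv2) and the standard library are available. Lean on these libraries where they do the work, as an engineer would, in place of code of your own. Each camera call takes 0.05 s, during which the arm holds its last target.

## Working session

There is one attempt and no reset: what is moved stays moved. The work goes in short steps, Python scripts to look and compute and a shell command to move; the robot and the scene stay as the last step left them, time stands still between calls to the robot, and variables do not carry over. Pictures are saved under pics/ and viewed, and the job is handed in when it is done.

```bash
mkdir -p pics; python3 - <<'E'
from workcell import monitor, grab_frame, camera_model
import cv2
for n in("top","side"):
    cv2.imwrite(f"pics/{n}0.png",grab_frame(n)); m=camera_model(n); print(n,m["intrinsics"],m["world_to_cam"])
print(monitor.sense())
E
```

```text
top [[371.88400168   0.         319.94470017]
 [  0.         371.88400168 204.12216073]
 [  0.           0.           1.        ]] [[ 9.89428844e-03 -9.99950877e-01 -5.89328751e-04  1.41368018e-02]
 [-9.92399975e-01 -9.74727902e-03 -1.22667355e-01  4.77727522e-01]
 [ 1.22655584e-01  1.79855603e-03 -9.92447668e-01  8.90243892e-01]
 [ 0.00000000e+00  0.00000000e+00  0.00000000e+00  1.00000000e+00]]
side [[462.60411354   0.         314.71517762]
 [  0.         462.60411354 202.68617829]
 [  0.           0.           1.        ]] [[-0.89902148 -0.43747088 -0.01948356  0.42517798]
 [-0.21787491  0.48545078 -0.84668061  0.11990881]
 [ 0.37985642 -0.75693908 -0.53174461  0.98026749]
 [ 0.          0.          0.          1.        ]]
{'time': 0.1, 'qpos': array([ 1.29728961,  0.31165073,  0.01400526,  1.51290642, -0.00436225,
        1.31921369, -0.02719008]), 'dq': array([-0.00145892, -0.00084559,  0.00099345, -0.00405325, -0.00045241,
       -0.00034652, -0.0001014 ]), 'tau': array([ 6.50595030e-04, -3.80856049e+01,  1.46508263e-01, -2.31241840e+01,
        1.23488239e-02,  8.04261508e-03, -1.83845106e-05]), 'tcp_pos': array([ 0.12619656, -0.5346459 ,  0.23032307]), 'eef_rot': array([-1.57294075e+00, -1.30071313e-04, -2.90970165e+00]), 'wrist_force': array([-0.4041247 ,  0.67090342,  0.08804073]), 'torque': array([ 0.01469011, -0.01982985, -0.03301449]), 'gripper_width': 0.08560014117539837}
```

View pics/top0.png

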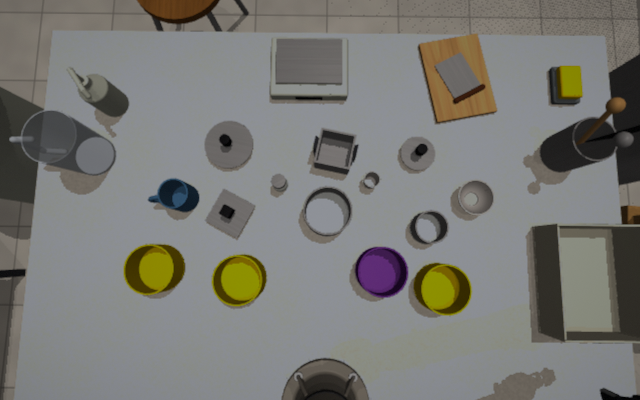

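View pics/side0.png

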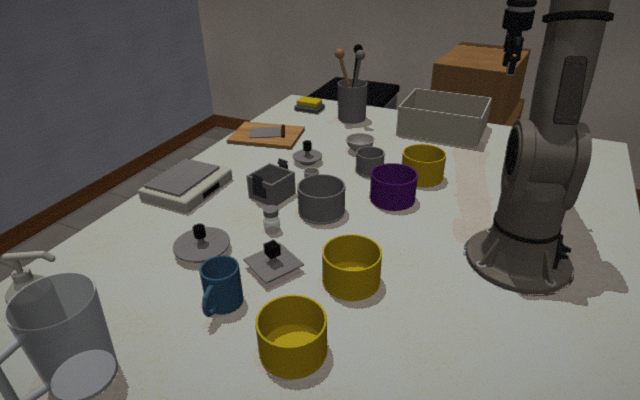

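The top view shows the large lid at (229,145), small lid at (418,153), square lid at (230,213), box at (335,151), large pot at (327,211) and small pot at (429,228). All lids lie knob up. Next I enlarge these.

```bash
cat > h.py <<'E'
import numpy as np, cv2
from workcell import monitor, grab_frame, camera_model
def back(n,u,v,z):
    m=camera_model(n);K=m["intrinsics"];T=m["world_to_cam"];R=T[:3,:3];c=-R.T@T[:3,3]
    d=R.T@np.linalg.solve(K,[u,v,1.]);return c+d*(z-c[2])/d[2]
def proj(n,p):
    m=camera_model(n);q=m["world_to_cam"]@np.r_[p,1.];q=m["intrinsics"]@q[:3];return q[:2]/q[2]
def crop(im,x0,y0,w,h,s,fn):
    c=cv2.resize(im[y0:y0+h,x0:x0+w],None,fx=s,fy=s,interpolation=cv2.INTER_CUBIC)
    c=cv2.convertScaleAbs(c,alpha=1.3)
    for i in range(0,w,10):
        cv2.putText(c,str(x0+i),(i*s,8),0,.3,(0,0,255),1); cv2.line(c,(i*s,10),(i*s,14),(0,0,255),1)
    for i in range(10,h,10):
        cv2.putText(c,str(y0+i),(0,i*s+3),0,.3,(0,0,255),1); cv2.line(c,(20,i*s),(24,i*s),(0,0,255),1)
    cv2.imwrite(fn,c)
E
python3 - <<'E'
from h import *
im=cv2.imread("pics/top0.png")
crop(im,195,115,110,125,6-2,"pics/c1.png")
crop(im,195,115,75,70,8,"pics/c2.png")
crop(im,195,180,75,65,8,"pics/c3.png")
crop(im,295,120,75,70,8,"pics/c4.png")
crop(im,290,180,75,65,8,"pics/c5.png")
crop(im,385,130,75,70,8,"pics/c6.png")
crop(im,395,200,75,55,8,"pics/c7.png")
E
cd pics; python3 - <<'E'
import cv2,numpy as np
for k,(a,b) in enumerate([(2,3),(4,5),(6,7)]):
    A=cv2.imread(f"c{a}.png");B=cv2.imread(f"c{b}.png");
E
```

```text
(no output)
```

View pics/c2.png

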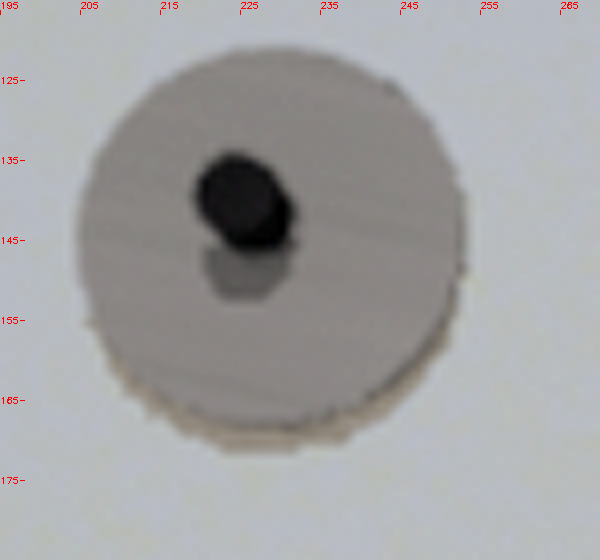

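View pics/c3.png

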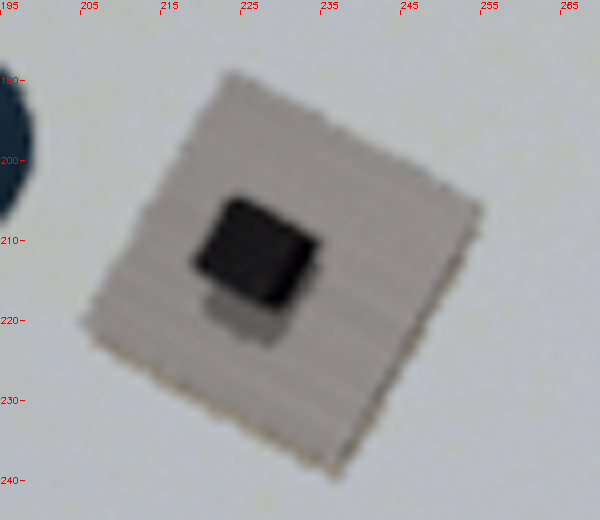

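View pics/c4.png

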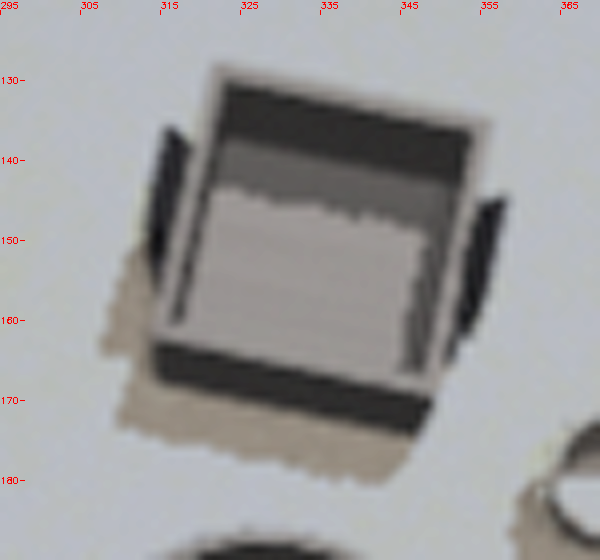

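View pics/c5.png

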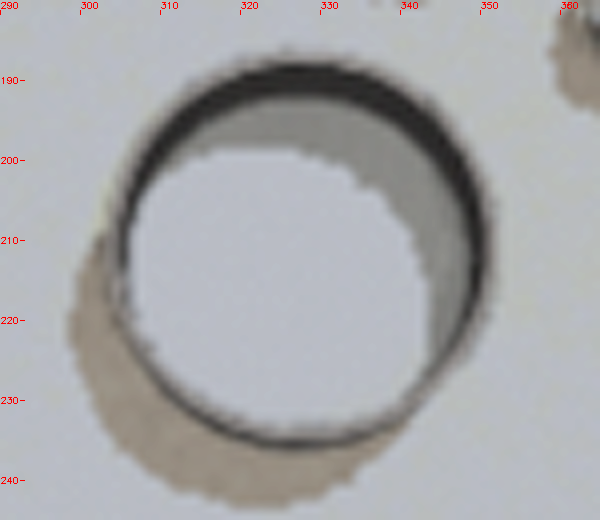

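View pics/c6.png

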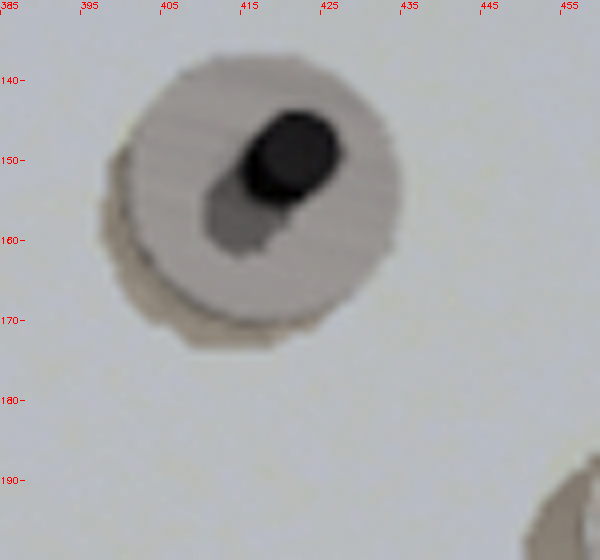

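View pics/c7.png

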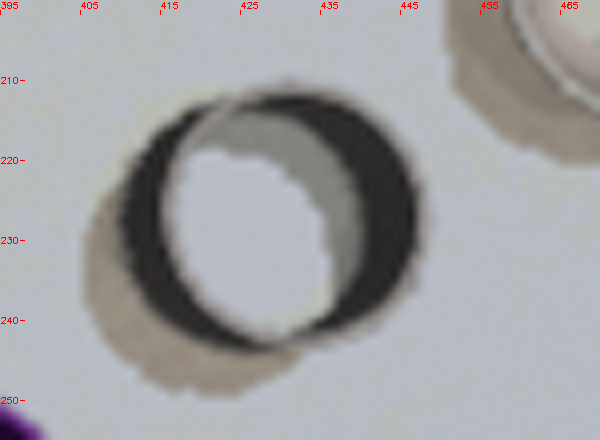

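```bash
python3 - <<'E'
from h import *
P={'LL rim':(228.5,144.3,.022),'LL knob':(224.2,138.7,.066),'SQ rim':(230.1,212.9,.022),'SQ knob':(227,211,.066),'box':(335,148.4,.065),'LP':(327.4,211.1,.075),'SL rim':(417.7,153.3,.022),'SL knob':(422.1,148.3,.066),'SP':(431,226.9,.06)}
for k,p in P.items(): 
    b=back("top",*p); print(k,b.round(4), np.hypot(*b[:2]).round(3))
def pts(c,off,x0,y0,z): return np.array([back("top",x0+x/8-.44,y0+y/8-.44,z)[:2] for x,y in c])
for n,c,o,z in(("sq",[(232,70),(484,205),(337,470),(84,322)],(195,180),.022),("box",[(218,65),(490,122),(432,395),(155,340)],(295,120),.065)):
    q=pts(c,0,*o,z); e=np.roll(q,-1,0)-q; print(n,np.linalg.norm(e,axis=1).round(4),np.degrees(np.arctan2(e[:,1],e[:,0])).round(1))
m=camera_model("top")["world_to_cam"];print(-m[:3,:3].T@m[:3,3])
E
```

```text
LL rim [0.6295 0.253  0.022 ] 0.678
LL knob [0.6307 0.2527 0.066 ] 0.679
SQ rim [0.4543 0.242  0.022 ] 0.515
SQ knob [0.4545 0.2388 0.066 ] 0.513
box [ 0.6095 -0.0163  0.065 ] 0.61
LP [0.4556 0.0011 0.075 ] 0.456
SL rim [ 0.6107 -0.2277  0.022 ] 0.652
SL knob [ 0.6115 -0.2269  0.066 ] 0.652
SP [ 0.4219 -0.2451  0.06  ] 0.488
sq [0.0905 0.0931 0.0919 0.0903] [-117.5  152.7   60.7  -28.2]
box [0.0846 0.0866 0.085  0.0877] [-101.7  168.3   79.1  -12. ]
[0.36476352 0.0171915  0.94213038]
```

```bash
cat > ov.py <<'E'
from h import *
def ring(n,im,c,r,z,s,o,col,N=40):
    a=np.linspace(0,2*np.pi,N+1); q=[proj(n,(c[0]+r*np.cos(t),c[1]+r*np.sin(t),z)) for t in a]; draw(im,q,s,o,col)
def sq(n,im,c,h,ang,z,s,o,col):
    a=np.radians(ang)+np.pi/4+np.arange(5)*np.pi/2; r=h*2**.5
    draw(im,[proj(n,(c[0]+r*np.cos(t),c[1]+r*np.sin(t),z)) for t in a],s,o,col)
def draw(im,q,s,o,col):
    q=((np.array(q)+.5-o)*s-.5); cv2.polylines(im,[np.round(q*8).astype(int)],False,col,1,cv2.LINE_AA,3)
def big(im,x0,y0,w,h,s): return cv2.convertScaleAbs(cv2.resize(im[y0:y0+h,x0:x0+w],None,fx=s,fy=s,interpolation=cv2.INTER_CUBIC),alpha=1.3)
G=(0,255,0);R=(0,0,255)
LL=(.630,.253);SQ=(.4543,.2415,-28.1);BX=(.6095,-.0163,-11.6);LP=(.4556,.0011);SL=(.611,-.2275);SP=(.4219,-.2451)
def all(n,im,s,o):
    ring(n,im,LL,.062,.022,s,o,G);ring(n,im,LL,.013,.066,s,o,R)
    ring(n,im,SL,.044,.022,s,o,G);ring(n,im,SL,.013,.066,s,o,R)
    sq(n,im,SQ,.046,SQ[2],.022,s,o,G);sq(n,im,SQ,.013,SQ[2],.066,s,o,R)
    sq(n,im,BX,.044,BX[2],.065,s,o,G);sq(n,im,BX,.039,BX[2],.065,s,o,R)
    ring(n,im,LP,.058,.075,s,o,G);ring(n,im,LP,.0535,.075,s,o,R)
    ring(n,im,SP,.040,.06,s,o,G);ring(n,im,SP,.0355,.06,s,o,R)
E
python3 - <<'E'
from ov import *
W=[]
t=cv2.imread("pics/top0.png");S=cv2.imread("pics/side0.png")
def tiles(n,im,L,fn):
    out=[]
    for x,y in L:
        b=big(im,x,y,64,64,4); all(n,b,4,np.array([x,y])); out.append(b)
    cv2.imwrite(fn,np.vstack([np.hstack(out[:3]),np.hstack(out[3:])]))
tiles("top",t,[(197,113),(198,181),(303,118),(296,180),(386,121),(398,196)],"pics/ovt.png")
tiles("side",S,[(170,205),(242,230),(240,155),(290,165),(275,120),(338,130)],"pics/ovs.png")
E
```

```text
Traceback (most recent call last):
  File "ov.py", line 17, in all
    ring(n,im,LP,.058,.075,s,o,G);ring(n,im,LP,.0535,.075,s,o,R)
    ~~~~^^^^^^^^^^^^^^^^^^^^^^^^^
  File "ov.py", line 3, in ring
    a=np.linspace(0,2*np.pi,N+1); q=[proj(n,(c[0]+r*np.cos(t),c[1]+r*np.sin(t),z)) for t in a]; draw(im,q,s,o,col)
                                     ~~~~^^^^^^^^^^^^^^^^^^^^^^^^^^^^^^^^^^^^^^^^^
  File "h.py", line 7, in proj
    m=camera_model(n);q=m["world_to_cam"]@np.r_[p,1.];q=m["intrinsics"]@q[:3];return q[:2]/q[2]
ValueError: time passes only in moves, steps and waits
```

View pics/ovt.png

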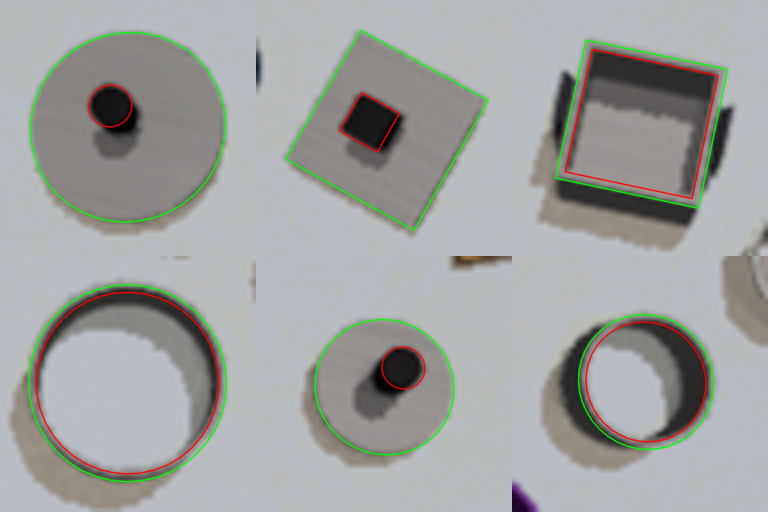

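The top overlay fits all six shapes closely. camera_model has a call limit, so I store the models (printed above) in my file and check the side view.

```bash
cat > cm.py <<'E'
import numpy as np
M={"top":dict(intrinsics=np.array([[371.88400168,0,319.94470017],[0,371.88400168,204.12216073],[0,0,1]]),world_to_cam=np.array([[9.89428844e-03,-9.99950877e-01,-5.89328751e-04,1.41368018e-02],[-9.92399975e-01,-9.74727902e-03,-1.22667355e-01,4.77727522e-01],[1.22655584e-01,1.79855603e-03,-9.92447668e-01,8.90243892e-01],[0,0,0,1]])),
"side":dict(intrinsics=np.array([[462.60411354,0,314.71517762],[0,462.60411354,202.68617829],[0,0,1]]),world_to_cam=np.array([[-0.89902148,-0.43747088,-0.01948356,0.42517798],[-0.21787491,0.48545078,-0.84668061,0.11990881],[0.37985642,-0.75693908,-0.53174461,0.98026749],[0,0,0,1]]))}
def camera_model(n): return M[n]
E
sed -i 's/from workcell.*/from workcell import monitor, grab_frame\nfrom cm import camera_model/' h.py
python3 - <<'E'
from ov import *
S=cv2.imread("pics/side0.png")
out=[]
for x,y in [(170,205),(242,230),(240,155),(290,165),(275,120),(338,130)]:
    b=big(S,x,y,64,64,4); all("side",b,4,np.array([x,y])); out.append(b)
cv2.imwrite("pics/ovs.png",np.vstack([np.hstack(out[:3]),np.hstack(out[3:])]))
s=monitor.sense();print(s['time'],s['tcp_pos'])
E
```

```text
0.1 [ 0.12619656 -0.5346459   0.23032307]
```

View pics/ovs.png

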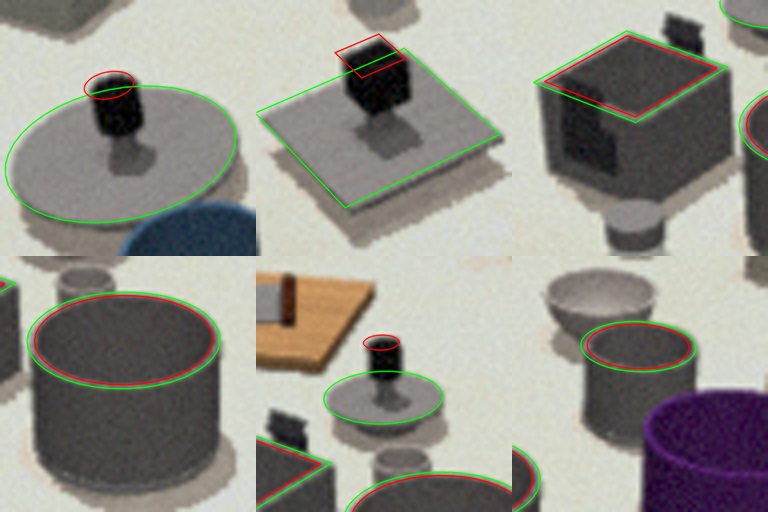

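Side overlay: fits to about 1 px, with a consistent small offset that lies within calibration. The positions agree, so I start with the small lid.

```bash
cat > d.py <<'E'
import sys,numpy as np
from scipy.spatial.transform import Rotation as Ro
from workcell import monitor
def go(x,y,z,yaw=None):
    s=monitor.sense();R=Ro.from_euler('xyz',s['eef_rot']);p=s['tcp_pos']
    yw=np.degrees(s['eef_rot'][2]); T=Ro.from_euler('xyz',[-np.pi/2,0,np.radians(yw if yaw is None else yaw)])
    print('t',s['time'],'pos',p.round(4),'rot',s['eef_rot'].round(3),'F',s['wrist_force'].round(1),'w',round(s['gripper_width'],4))
    print('turn deg',np.degrees((R.inv()*T).as_rotvec()).round(2),'shift cm',(R.inv().apply(np.array([x,y,z])-p)*100).round(2))
a=[float(v) for v in sys.argv[1:]]
go(*a)
E
python3 d.py .611 -.2275 .15
```

```text
t 0.1 pos [ 0.1262 -0.5346  0.2303] rot [-1.573 -0.    -2.91 ] F [-0.4  0.7  0.1] w 0.0856
turn deg [ 0.12 -0.    0.01] shift cm [-54.24   8.07 -18.73]
```

```bash
python3 -m pendant '[0,0,0,-4.5,0.5,-1.5,5, 0,0,0,-9,1,-3,5, 0,0,0,-13.5,1.5,-4.5,5, 0,0,0,-18,2,-6,5, 0,0,0,-22.5,2.5,-7.5,5]' 60; python3 d.py .611 -.2275 .15
```

```text
time: 0.6
tcp_pos: [0.3292, -0.4092, 0.2057]
eef_rot: [-1.571, -0.0, -2.91]
wrist_force: [0.3, -1.2, -0.3]
gripper_width: 0.0502
t 0.6 pos [ 0.3292 -0.4092  0.2057] rot [-1.571 -0.    -2.91 ] F [ 0.3 -1.2 -0.3] w 0.0502
turn deg [ 0.03 -0.    0.02] shift cm [-31.6    5.57 -11.21]
```

```bash
python3 -m pendant '[0,0,0,-4.5,0.8,-1.6,5, 0,0,0,-9,1.6,-3.2,5, 0,0,0,-13.5,2.4,-4.8,5, 0,0,0,-18,3.2,-6.4,5, 0,0,0,-22.5,4,-8,5]'; python3 -m pendant '[0,0,0,-4.5,0.7,-1.6,5, 0,0,0,-8.9,1.4,-3.1,5, 0,0,0,-8.9,1.4,-3.1,5]'; python3 d.py .611 -.2275 .031
```

```text
time: 1.1
tcp_pos: [0.5297, -0.2798, 0.1654]
eef_rot: [-1.571, -0.001, -2.91]
wrist_force: [-0.6, -1.2, 0.5]
gripper_width: 0.0499
time: 1.4
tcp_pos: [0.6129, -0.2206, 0.1493]
eef_rot: [-1.579, 0.003, -2.898]
wrist_force: [-0.2, 0.9, -0.6]
gripper_width: 0.05
t 1.4 pos [ 0.6129 -0.2206  0.1493] rot [-1.579  0.003 -2.898] F [-0.2  0.9 -0.6] w 0.05
turn deg [ 0.47  0.   -0.15] shift cm [ 0.39 11.82  0.72]
```

```bash
python3 -m pendant '[0,0,0,0.2,2.5,0.3,5, 0,0,0,0.2,5,0.3,5, 0,0,0,0.2,5,0.3,5]'; python3 d.py .611 -.2275 .031
```

```text
time: 1.7
tcp_pos: [0.6029, -0.2334, 0.0974]
eef_rot: [-1.576, -0.009, -2.91]
wrist_force: [-0.6, 0.5, -0.4]
gripper_width: 0.05
t 1.7 pos [ 0.6029 -0.2334  0.0974] rot [-1.576 -0.009 -2.91 ] F [-0.6  0.5 -0.4] w 0.05
turn deg [ 0.29 -0.    0.52] shift cm [-0.98  6.64 -0.35]
```

Still oscillating; let it settle with a hold.

```bash
python3 -m pendant '[0,0,0,0,0,0,5,0,0,0,0,0,0,5,0,0,0,0,0,0,5]'; python3 d.py .611 -.2275 .031
```

```text
time: 2.0
tcp_pos: [0.608, -0.2342, 0.1042]
eef_rot: [-1.569, 0.003, -2.91]
wrist_force: [0.5, 0.0, 0.0]
gripper_width: 0.05
t 2.0 pos [ 0.608  -0.2342  0.1042] rot [-1.569  0.003 -2.91 ] F [0.5 0.  0. ] w 0.05
turn deg [-0.1  -0.   -0.16] shift cm [-0.42  7.32 -0.59]
```

```bash
python3 -m pendant '[0,0,0,-0.2,0.5,-0.3,5,0,0,0,-0.4,1,-0.6,5,0,0,0,-0.4,1,-0.6,5,0,0,0,-0.4,1,-0.6,5,0,0,0,-0.4,1,-0.6,5]'; python3 d.py .611 -.2275 .031
```

```text
time: 2.5
tcp_pos: [0.6095, -0.2272, 0.0923]
eef_rot: [-1.571, -0.0, -2.91]
wrist_force: [0.6, 0.3, 0.3]
gripper_width: 0.05
t 2.5 pos [ 0.6095 -0.2272  0.0923] rot [-1.571 -0.    -2.91 ] F [0.6 0.3 0.3] w 0.05
turn deg [-0.01  0.    0.  ] shift cm [-0.14  6.13  0.07]
```

```bash
python3 -m pendant '[0,0,0,-0.1,1.5,0,5,0,0,0,-0.1,3,0,5,0,0,0,-0.1,4.5,0,5,0,0,0,-0.1,5.5,0,5,0,0,0,-0.1,6.1,0,5]';python3 -m pendant '[0,0,0,0,0,0,5,0,0,0,0,0,0,5,0,0,0,0,0,0,5]'; python3 d.py .611 -.2275 .031
```

```text
time: 3.0
tcp_pos: [0.6091, -0.2265, 0.0289]
eef_rot: [-1.573, -0.003, -2.91]
wrist_force: [0.1, -0.2, 0.7]
gripper_width: 0.0498
time: 3.3
tcp_pos: [0.6112, -0.227, 0.0322]
eef_rot: [-1.57, 0.002, -2.91]
wrist_force: [0.3, 0.2, -0.6]
gripper_width: 0.05
t 3.3 pos [ 0.6112 -0.227   0.0322] rot [-1.57e+00  2.00e-03 -2.91e+00] F [ 0.3  0.2 -0.6] w 0.05
turn deg [-0.06 -0.   -0.09] shift cm [0.03 0.12 0.04]
```

```bash
python3 - <<'E'
from h import *
a=grab_frame("side");t=grab_frame("top")
cv2.imwrite("pics/g1.png",np.hstack([big,big2]) if 0 else np.hstack([cv2.resize(a[100:200,250:350],(400,400)),cv2.resize(t[100:200,370:470],(400,400))]))
E
```

```text
(no output)
```

View pics/g1.png

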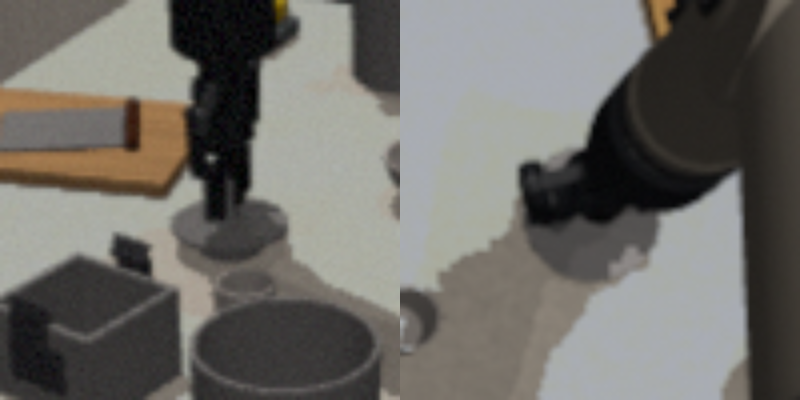

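The side picture shows the fingers straddling the knob, with the tips just above the rim plate at (220,215) in the crop. Closing.

```bash
python3 -m pendant '[0,0,0,0,0,0,1,0,0,0,0,0,0,1,0,0,0,0,0,0,1,0,0,0,0,0,0,1,0,0,0,0,0,0,1]' 70; python3 -m pendant '[0,0,0,0,-1,0,1,0,0,0,0,-2.5,0,1,0,0,0,0,-4,0,1,0,0,0,0,-6,0,1,0,0,0,0,-8,0,1]'; python3 -m pendant '[0,0,0,0,-2,0,1,0,0,0,0,-3,0,1,0,0,0,0,-3.5,0,1,0,0,0,0,-3.5,0,1,0,0,0,0,-3.5,0,1]'; python3 d.py .4219 -.2451 .15
```

```text
time: 3.9
tcp_pos: [0.6108, -0.2271, 0.0318]
eef_rot: [-1.57, 0.001, -2.91]
wrist_force: [-0.1, -1.5, 2.6]
gripper_width: 0.0238
time: 4.4
tcp_pos: [0.6106, -0.2267, 0.1131]
eef_rot: [-1.571, 0.001, -2.91]
wrist_force: [0.5, -1.0, -2.2]
gripper_width: 0.0241
time: 4.9
tcp_pos: [0.6097, -0.2266, 0.1453]
eef_rot: [-1.572, -0.002, -2.91]
wrist_force: [0.1, 0.2, -2.7]
gripper_width: 0.0242
t 4.9 pos [ 0.6097 -0.2266  0.1453] rot [-1.572e+00 -2.000e-03 -2.910e+00] F [ 0.1  0.2 -2.7] w 0.0242
turn deg [ 0.06 -0.    0.1 ] shift cm [18.71 -0.44 -2.52]
```

```bash
python3 -m pendant '[0,0,0,3,0,-0.4,1,0,0,0,7,0,-1,1,0,0,0,11,0,-1.5,1,0,0,0,14.5,-0.4,-2,1,0,0,0,17,-0.4,-2.3,1]'; python3 -m pendant '[0,0,0,1,0,-0.15,1,0,0,0,1.6,0,-0.2,1,0,0,0,1.6,0,-0.2,1,0,0,0,1.6,0,-0.2,1,0,0,0,1.6,0,-0.2,1]'; python3 d.py .4219 -.2451 .11
cat > snap.py <<'E'
import sys
from h import *
# snap.py name  sx sy tx ty size
fn=sys.argv[1];sx,sy,tx,ty,w=map(int,sys.argv[2:7])
a=grab_frame("side");t=grab_frame("top")
cv2.imwrite(fn,np.hstack([cv2.convertScaleAbs(cv2.resize(i[y:y+w,x:x+w],(400,400),interpolation=cv2.INTER_CUBIC),alpha=1.4) for i,x,y in((a,sx,sy),(t,tx,ty))]))
E
python3 snap.py pics/p1.png 320 90 380 180 100
```

```text
time: 5.4
tcp_pos: [0.4363, -0.2438, 0.1494]
eef_rot: [-1.572, -0.003, -2.911]
wrist_force: [-0.6, -0.5, -1.1]
gripper_width: 0.0242
time: 5.9
tcp_pos: [0.4251, -0.2447, 0.1502]
eef_rot: [-1.571, 0.001, -2.908]
wrist_force: [-0.2, -0.2, -2.3]
gripper_width: 0.0239
t 5.9 pos [ 0.4251 -0.2447  0.1502] rot [-1.571e+00  1.000e-03 -2.908e+00] F [-0.2 -0.2 -2.3] w 0.0239
turn deg [ 0.01  0.   -0.06] shift cm [ 0.32  4.02 -0.04]
```

View pics/p1.png

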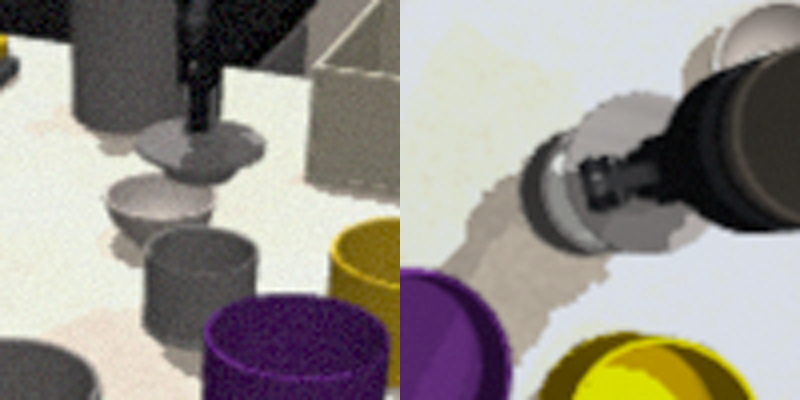

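The lid hangs level above the small pot. I overlay the expected rim ring to check its offset from the TCP.

```bash
cat > chk.py <<'E'
import sys
from ov import *
# chk.py name x y zrim r|h ang(-1 round) sx sy tx ty w ; rim drawn green at given pose
fn=sys.argv[1];x,y,z,r,ang=map(float,sys.argv[2:7]);sx,sy,tx,ty,w=map(int,sys.argv[7:12]);s=400//w
o=[]
for n,X,Y in(("side",sx,sy),("top",tx,ty)):
    im=grab_frame(n);b=big(im,X,Y,w,w,s);oo=np.array([X,Y])
    if ang==-1: ring(n,b,(x,y),r,z,s,oo,G)
    else: sq(n,b,(x,y),r,ang,z,s,oo,G)
    o.append(b)
cv2.imwrite(fn,np.hstack(o))
E
python3 chk.py pics/p2.png .4251 -.2447 .140 .044 -1 330 90 405 190 80
```

```text
(no output)
```

View pics/p2.png

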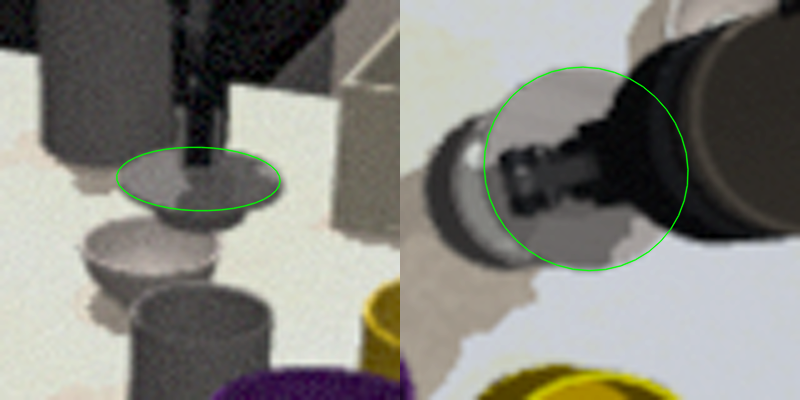

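The lid centre matches the TCP within about 1 mm. Descending.

```bash
python3 -m pendant '[0,0,0,0.15,1,0,1,0,0,0,0.3,2,0,1,0,0,0,0.3,3,0,1,0,0,0,0.3,4,0,1,0,0,0,0.3,4,0,1]'; python3 -m pendant '[0,0,0,0,0,0,1,0,0,0,0,0,0,1,0,0,0,0,0,0,1]'; python3 d.py .4219 -.2451 .074
```

```text
time: 6.6
tcp_pos: [0.4192, -0.2451, 0.1082]
eef_rot: [-1.574, -0.003, -2.91]
wrist_force: [-0.5, 0.3, -1.5]
gripper_width: 0.0245
time: 6.9
tcp_pos: [0.4213, -0.2461, 0.1108]
eef_rot: [-1.57, 0.001, -2.91]
wrist_force: [-0.6, 0.2, -2.6]
gripper_width: 0.0243
t 6.9 pos [ 0.4213 -0.2461  0.1108] rot [-1.57e+00  1.00e-03 -2.91e+00] F [-0.6  0.2 -2.6] w 0.0243
turn deg [-0.06 -0.   -0.06] shift cm [-0.08  3.68 -0.09]
```

```bash
python3 -m pendant '[0,0,0,-0.07,0.8,-0.1,1,0,0,0,-0.07,1.6,-0.1,1,0,0,0,-0.07,2.4,-0.1,1,0,0,0,-0.07,3,-0.1,1,0,0,0,-0.07,3.4,-0.1,1]'; python3 -m pendant '[0,0,0,0,0.1,0,1,0,0,0,0,0.2,0,1,0,0,0,0,0.3,0,1,0,0,0,0,0.3,0,1,0,0,0,0,0.3,0,1]'; python3 d.py .4219 -.2451 .074
```

```text
time: 7.4
tcp_pos: [0.4207, -0.2446, 0.0753]
eef_rot: [-1.572, -0.001, -2.91]
wrist_force: [0.3, -0.4, -0.9]
gripper_width: 0.0241
time: 7.9
tcp_pos: [0.4216, -0.2452, 0.0739]
eef_rot: [-1.57, 0.001, -2.91]
wrist_force: [-0.5, -0.1, 1.9]
gripper_width: 0.0246
t 7.9 pos [ 0.4216 -0.2452  0.0739] rot [-1.57e+00  1.00e-03 -2.91e+00] F [-0.5 -0.1  1.9] w 0.0246
turn deg [-0.06 -0.   -0.04] shift cm [-0.03 -0.01  0.  ]
```

Contact force appears at z 0.074, exactly the home height. Releasing and rising.

```bash
python3 -m pendant '[0,0,0,0,0,0,5,0,0,0,0,0,0,5,0,0,0,0,0,0,5,0,0,0,0,0,0,5,0,0,0,0,0,0,5]'; python3 -m pendant '[0,0,0,0,-1,0,5,0,0,0,0,-3,0,5,0,0,0,0,-6,0,5,0,0,0,0,-9,0,5,0,0,0,0,-12,0,5]';  python3 d.py .4543 .2415 .15 -118.1; python3 snap.py pics/p3.png 320 90 380 180 100
```

```text
time: 8.4
tcp_pos: [0.4212, -0.2447, 0.0732]
eef_rot: [-1.571, -0.0, -2.91]
wrist_force: [-0.5, -0.3, 0.1]
gripper_width: 0.0499
time: 8.9
tcp_pos: [0.4212, -0.2446, 0.1952]
eef_rot: [-1.57, 0.001, -2.91]
wrist_force: [1.1, 0.1, -0.2]
gripper_width: 0.05
t 8.9 pos [ 0.4212 -0.2446  0.1952] rot [-1.57e+00  1.00e-03 -2.91e+00] F [ 1.1  0.1 -0.2] w 0.05
turn deg [-4.00e-02 -4.86e+01 -2.00e-02] shift cm [-14.4    4.51 -46.55]
```

View pics/p3.png

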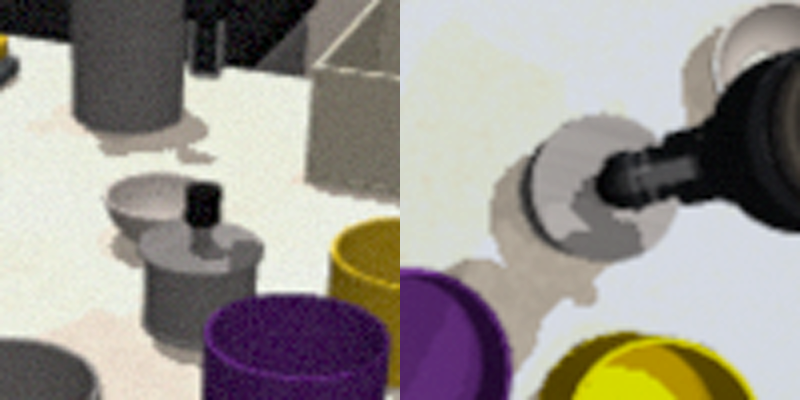

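The small lid sits level on the small pot. Next is the square lid.

```bash
python3 -m pendant '[0,-4,0,-1,0,-3.5,5,0,-8,0,-2.5,0,-8,5,0,-13,0,-4,0,-12.5,5,0,-18,0,-5.5,0,-17,5,0,-23,0,-6.8,0,-21.5,5]';  python3 d.py .4543 .2415 .15 -118.1
```

```text
time: 9.5
tcp_pos: [0.4377, -0.018, 0.1933]
eef_rot: [-1.57, 0.0, -2.505]
wrist_force: [0.9, 0.3, 0.8]
gripper_width: 0.0502
t 9.5 pos [ 0.4377 -0.018   0.1933] rot [-1.57   0.    -2.505] F [0.9 0.3 0.8] w 0.0502
turn deg [-2.000e-02 -2.542e+01 -0.000e+00] shift cm [-16.76   4.33 -19.88]
```

```bash
python3 -m pendant '[0,-5,0,-3.2,0,-3.8,5,0,-11,0,-6.6,0.5,-7.8,5,0,-17,0,-10,1.2,-12,5,0,-22,0,-13.2,2.2,-15.8,5,0,-25,0,-15.8,3.5,-18.7,5]';  python3 -m pendant '[0,0,0,-0.5,0.3,-0.5,5,0,0,0,-0.8,0.8,-0.9,5,0,0,0,-0.8,0.8,-0.9,5,0,0,0,-0.8,0.8,-0.9,5,0,0,0,-0.8,0.8,-0.9,5]'; python3 d.py .4543 .2415 .10 -118.1
```

```text
time: 10.0
tcp_pos: [0.4548, 0.2267, 0.1587]
eef_rot: [-1.569, 0.002, -2.069]
wrist_force: [1.4, -0.2, 0.1]
gripper_width: 0.0499
time: 10.5
tcp_pos: [0.4515, 0.2338, 0.1507]
eef_rot: [-1.569, -0.0, -2.075]
wrist_force: [0.7, 0.3, -0.6]
gripper_width: 0.0499
t 10.5 pos [0.4515 0.2338 0.1507] rot [-1.569 -0.    -2.075] F [ 0.7  0.3 -0.6] w 0.0499
turn deg [-0.08 -0.81  0.02] shift cm [-0.81  5.07 -0.13]
```

```bash
python3 -m pendant '[0,-0.8,0,-0.4,1.5,-0.1,5,0,-0.8,0,-0.8,3.5,-0.1,5,0,-0.8,0,-0.8,5,-0.1,5,0,-0.8,0,-0.8,5,-0.1,5,0,-0.8,0,-0.8,5,-0.1,5]'; python3 d.py .4543 .2415 .031 -118.1;python3 chk.py pics/q1.png .4543 .2415 .022 .046 -28.1 230 210 190 180 80
```

```text
time: 11.0
tcp_pos: [0.4535, 0.2428, 0.0999]
eef_rot: [-1.571, -0.001, -2.058]
wrist_force: [0.2, 1.0, -0.4]
gripper_width: 0.0503
t 11.0 pos [0.4535 0.2428 0.0999] rot [-1.571e+00 -1.000e-03 -2.058e+00] F [ 0.2  1.  -0.4] w 0.0503
turn deg [0.03 0.17 0.04] shift cm [0.07 6.89 0.14]
```

View pics/q1.png

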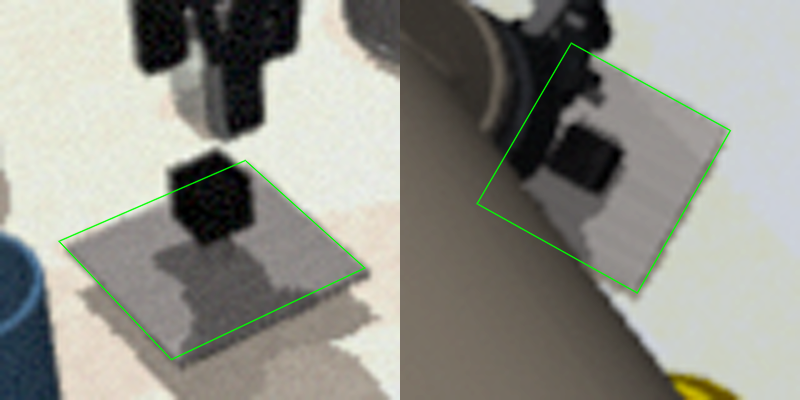

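The open fingers stand right over the square knob, aligned with its sides. Descending and gripping.

```bash
python3 -m pendant '[0,0,0,0.05,1.5,0.05,5,0,0,0,0.05,3,0.05,5,0,0,0,0.05,4.8,0.05,5,0,0,0,0.05,6.2,0.05,5,0,0,0,0.05,6.8,0.05,5]'; python3 -m pendant '[0,0,0,0,0,0,5,0,0,0,0,0,0,5,0,0,0,0,0,0,5]';python3 d.py .4543 .2415 .031 -118.1; python3 -m pendant '[0,0,0,0,0,0,1,0,0,0,0,0,0,1,0,0,0,0,0,0,1,0,0,0,0,0,0,1,0,0,0,0,0,0,1]' 100; python3 d.py .4543 .2415 .031 -118.1
```

```text
time: 11.6
tcp_pos: [0.4535, 0.2421, 0.0314]
eef_rot: [-1.571, -0.001, -2.058]
wrist_force: [0.0, -0.4, -0.4]
gripper_width: 0.05
time: 11.9
tcp_pos: [0.4545, 0.243, 0.0331]
eef_rot: [-1.57, 0.002, -2.058]
wrist_force: [0.8, -0.1, 0.1]
gripper_width: 0.0499
t 11.9 pos [0.4545 0.243  0.0331] rot [-1.570e+00  2.000e-03 -2.058e+00] F [ 0.8 -0.1  0.1] w 0.0499
turn deg [-0.06  0.18 -0.09] shift cm [0.14 0.21 0.05]
time: 12.4
tcp_pos: [0.4545, 0.243, 0.0331]
eef_rot: [-1.57, 0.001, -2.058]
wrist_force: [-0.1, 0.1, 5.6]
gripper_width: 0.0244
t 12.4 pos [0.4545 0.243  0.0331] rot [-1.570e+00  1.000e-03 -2.058e+00] F [-0.1  0.1  5.6] w 0.0244
turn deg [-0.06  0.19 -0.08] shift cm [0.14 0.21 0.06]
```

```bash
python3 -m pendant '[0,0,0,0,-1.5,0,1,0,0,0,0,-4,0,1,0,0,0,0,-7,0,1,0,0,0,0,-10,0,1,0,0,0,0,-12,0,1]'; python3 -m pendant '[0,0,0,0,-1.5,0,1,0,0,0,0,-2.5,0,1,0,0,0,0,-2.5,0,1,0,0,0,0,-2.5,0,1]'; python3 d.py .6095 -.0163 .18 -101.6
```

```text
time: 12.9
tcp_pos: [0.4538, 0.2426, 0.1535]
eef_rot: [-1.57, 0.001, -2.058]
wrist_force: [0.5, 0.6, -1.8]
gripper_width: 0.0247
time: 13.3
tcp_pos: [0.4533, 0.242, 0.1763]
eef_rot: [-1.572, -0.002, -2.058]
wrist_force: [0.1, -0.3, -0.6]
gripper_width: 0.0248
t 13.3 pos [0.4533 0.242  0.1763] rot [-1.572e+00 -2.000e-03 -2.058e+00] F [ 0.1 -0.3 -0.6] w 0.0248
turn deg [  0.07 -16.32   0.08] shift cm [15.51 -0.37 25.9 ]
```

```bash
python3 -m pendant '[0,-2,0,1.2,0,2,1,0,-5,0,3.4,0,5.7,1,0,-8,0,5.6,0,9.4,1,0,-11,0,7.8,0,13,1,0,-14,0,10,0,16.7,1]'; python3 d.py .6095 -.0163 .18 -101.6
```

```text
time: 13.8
tcp_pos: [0.5542, 0.0742, 0.1756]
eef_rot: [-1.574, -0.001, -1.811]
wrist_force: [1.7, 1.0, -1.8]
gripper_width: 0.0244
t 13.8 pos [0.5542 0.0742 0.1756] rot [-1.574e+00 -1.000e-03 -1.811e+00] F [ 1.7  1.  -1.8] w 0.0244
turn deg [ 0.16 -2.17  0.06] shift cm [ 7.47 -0.45  7.52]
```

```bash
python3 -m pendant '[0,-2.2,0,2.4,0,2.4,1,0,-2.2,0,4.5,0,4.5,1,0,-2.2,0,6.2,0,6.2,1,0,-2.2,0,7.3,-0.4,7.3,1,0,-2.2,0,7.4,-0.4,7.4,1]'; python3 -m pendant '[0,0,0,0,0,0,1,0,0,0,0,0,0,1,0,0,0,0,0,0,1]'; python3 d.py .6095 -.0163 .15 -101.6;python3 chk.py pics/q2.png .6095 -.0163 .167 .046 -11.6 230 100 310 90 100
```

```text
time: 14.3
tcp_pos: [0.6089, -0.0175, 0.1794]
eef_rot: [-1.572, -0.002, -1.78]
wrist_force: [-0.3, 0.2, -1.9]
gripper_width: 0.0246
time: 14.6
tcp_pos: [0.6078, -0.0118, 0.181]
eef_rot: [-1.572, 0.0, -1.772]
wrist_force: [-0.8, -0.3, -1.3]
gripper_width: 0.0243
t 14.6 pos [ 0.6078 -0.0118  0.181 ] rot [-1.572  0.    -1.772] F [-0.8 -0.3 -1.3] w 0.0243
turn deg [ 0.06  0.05 -0.03] shift cm [0.41 3.1  0.26]
```

View pics/q2.png

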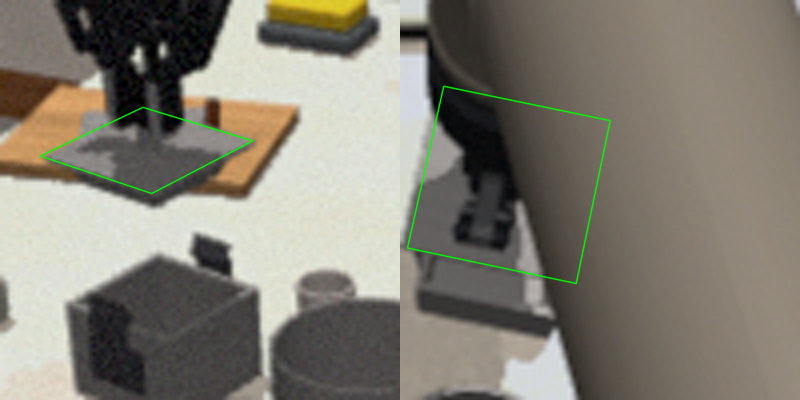

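```bash
python3 -m pendant '[0,0,0,0.2,0.7,0.13,1,0,0,0,0.4,1.5,0.26,1,0,0,0,0.4,2.3,0.26,1,0,0,0,0.4,3,0.26,1,0,0,0,0.4,3.1,0.26,1]'; python3 -m pendant '[0,0,0,0,0,0,1,0,0,0,0,0,0,1,0,0,0,0,0,0,1,0,0,0,0,0,0,1]'; python3 d.py .6095 -.0163 .12 -101.6;python3 chk.py pics/q3.png .6095 -.0163 .139 .046 -11.6 230 100 310 100 80
```

```text
time: 15.2
tcp_pos: [0.6092, -0.0183, 0.1485]
eef_rot: [-1.574, -0.001, -1.775]
wrist_force: [0.7, 0.6, -2.8]
gripper_width: 0.0249
time: 15.6
tcp_pos: [0.6106, -0.018, 0.1507]
eef_rot: [-1.57, 0.0, -1.775]
wrist_force: [-0.0, -0.5, -1.6]
gripper_width: 0.0246
t 15.6 pos [ 0.6106 -0.018   0.1507] rot [-1.57   0.    -1.775] F [-0.  -0.5 -1.6] w 0.0246
turn deg [-0.05 -0.11 -0.01] shift cm [-0.15  3.07 -0.14]
```

View pics/q3.png

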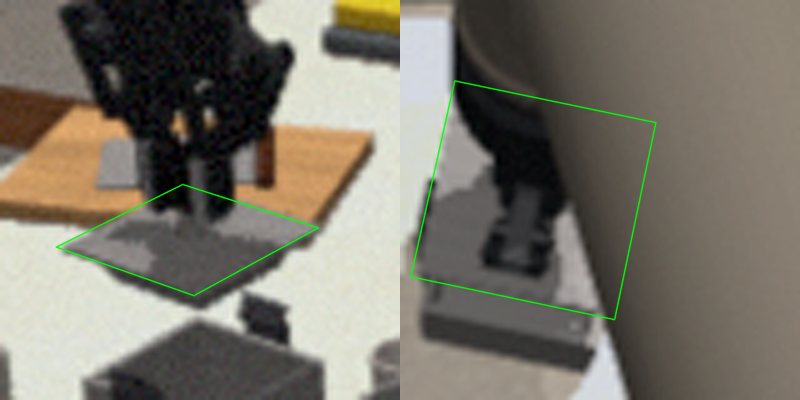

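The lid looks about 3 mm to -y of the box centre, matching the grasp offset. I correct this while lowering.

```bash
python3 -m pendant '[0,0,0,-0.14,0.5,-0.07,1,0,0,0,-0.28,1,-0.14,1,0,0,0,-0.28,1.6,-0.14,1,0,0,0,-0.28,2.1,-0.14,1,0,0,0,-0.28,2.3,-0.14,1]'; python3 -m pendant '[0,0,0,0,0,0,1,0,0,0,0,0,0,1,0,0,0,0,0,0,1,0,0,0,0,0,0,1]'; python3 d.py .6098 -.0149 .092 -101.6;python3 chk.py pics/q4.png .6095 -.0163 .117 .046 -11.6 230 110 310 100 80
```

```text
time: 16.2
tcp_pos: [0.6089, -0.0152, 0.1261]
eef_rot: [-1.573, -0.001, -1.775]
wrist_force: [-0.0, -0.7, -1.8]
gripper_width: 0.0245
time: 16.6
tcp_pos: [0.6097, -0.0151, 0.1276]
eef_rot: [-1.57, 0.0, -1.775]
wrist_force: [-0.3, -0.0, -2.5]
gripper_width: 0.0247
t 16.6 pos [ 0.6097 -0.0151  0.1276] rot [-1.57   0.    -1.775] F [-0.3 -0.  -2.5] w 0.0247
turn deg [-0.03 -0.12 -0.01] shift cm [-0.02  3.56 -0.  ]
```

View pics/q4.png

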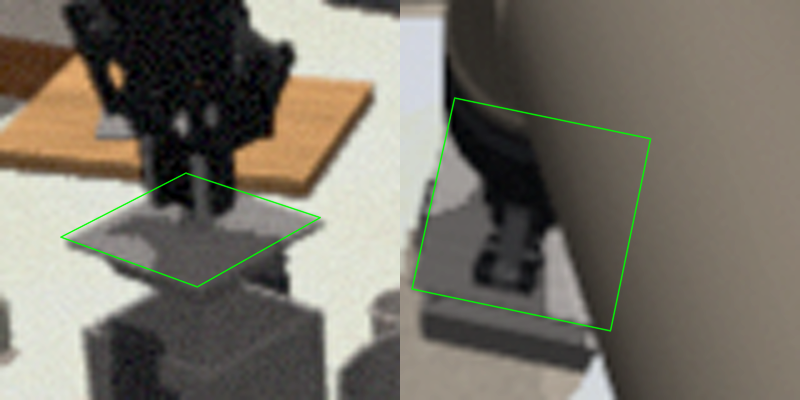

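The lid outline now matches the ring over the box. Lowering to the clips, then pressing.

```bash
python3 -m pendant '[0,0,0,0,0.7,0,1,0,0,0,0,1.4,0,1,0,0,0,0,2.1,0,1,0,0,0,0,2.8,0,1,0,0,0,0,3.2,0,1]' 120; python3 -m pendant '[0,0,0,0,0.2,0,1,0,0,0,0,0.4,0,1,0,0,0,0,0.4,0,1,0,0,0,0,0.4,0,1]'; python3 d.py .6098 -.0149 .08 -101.6
```

```text
time: 17.2
tcp_pos: [0.6088, -0.0152, 0.094]
eef_rot: [-1.573, -0.0, -1.775]
wrist_force: [-0.2, -0.1, -2.0]
gripper_width: 0.0244
time: 17.6
tcp_pos: [0.6096, -0.0155, 0.0916]
eef_rot: [-1.57, -0.001, -1.776]
wrist_force: [0.1, -1.6, -1.2]
gripper_width: 0.0241
t 17.6 pos [ 0.6096 -0.0155  0.0916] rot [-1.570e+00 -1.000e-03 -1.776e+00] F [ 0.1 -1.6 -1.2] w 0.0241
turn deg [-0.03 -0.13  0.03] shift cm [-0.06  1.16  0.  ]
```

```bash
python3 -m pendant '[0,0,0,0,0.2,0,1,0,0,0,0,0.4,0,1,0,0,0,0,0.6,0,1,0,0,0,0,0.6,0,1]'; python3 -m pendant '[0,0,0,0,0.2,0,1,0,0,0,0,0.4,0,1,0,0,0,0,0.6,0,1,0,0,0,0,0.6,0,1]'; python3 d.py .6098 -.0149 .08 -101.6
```

```text
time: 18.0
tcp_pos: [0.6104, -0.0153, 0.0854]
eef_rot: [-1.569, 0.0, -1.775]
wrist_force: [0.8, -1.0, 1.4]
gripper_width: 0.0246
time: 18.4
tcp_pos: [0.6092, -0.0153, 0.0802]
eef_rot: [-1.571, -0.001, -1.775]
wrist_force: [-3.5, -2.4, 6.5]
gripper_width: 0.0241
t 18.4 pos [ 0.6092 -0.0153  0.0802] rot [-1.571e+00 -1.000e-03 -1.775e+00] F [-3.5 -2.4  6.5] w 0.0241
turn deg [ 0.03 -0.13  0.05] shift cm [-0.05  0.02  0.05]
```

```bash
python3 -m pendant '[0,0,0,0,0.1,0,1,0,0,0,0,0.2,0,1,0,0,0,0,0.2,0,1,0,0,0,0,0.2,0,1]';  python3 -m pendant '[0,0,0,0,0.1,0,1,0,0,0,0,0.2,0,1,0,0,0,0,0.2,0,1,0,0,0,0,0.2,0,1]'; python3 snap.py pics/q5.png 230 110 290 100 100
```

```text
time: 18.8
tcp_pos: [0.6092, -0.0153, 0.0802]
eef_rot: [-1.571, -0.001, -1.776]
wrist_force: [-6.4, -3.1, 15.2]
gripper_width: 0.0245
time: 19.2
tcp_pos: [0.6092, -0.0153, 0.0801]
eef_rot: [-1.57, -0.002, -1.776]
wrist_force: [-9.9, -3.0, 23.5]
gripper_width: 0.0245
```

View pics/q5.png

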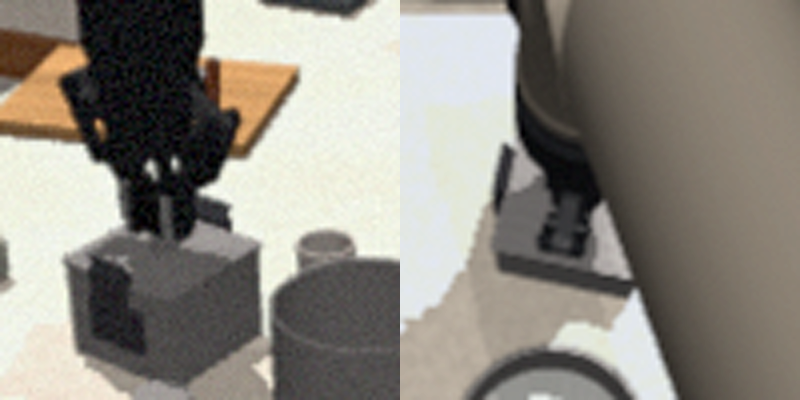

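The lid sits flat on the box and z stops hard at 0.080 (the home height) under 23 N. I ease the press, release and rise.

```bash
python3 -m pendant '[0,0,0,0,-0.3,0,1,0,0,0,0,-0.5,0,1,0,0,0,0,-0.5,0,1]';  python3 -m pendant '[0,0,0,0,0,0,4.8,0,0,0,0,0,0,4.8,0,0,0,0,0,0,4.8,0,0,0,0,0,0,4.8]';python3 -m pendant '[0,0,0,0,-1,0,4.8,0,0,0,0,-2.5,0,4.8,0,0,0,0,-5,0,4.8,0,0,0,0,-8,0,4.8,0,0,0,0,-10.5,0,4.8]'; python3 d.py .630 .253 .15 ; python3 snap.py pics/q6.png 230 110 290 100 100
```

```text
time: 19.6
tcp_pos: [0.6092, -0.015, 0.0802]
eef_rot: [-1.571, -0.0, -1.775]
wrist_force: [-1.3, -0.5, 4.1]
gripper_width: 0.0242
time: 20.0
tcp_pos: [0.6094, -0.0148, 0.0799]
eef_rot: [-1.571, 0.0, -1.775]
wrist_force: [1.2, 0.9, 0.7]
gripper_width: 0.0476
time: 20.5
tcp_pos: [0.6103, -0.0147, 0.1887]
eef_rot: [-1.568, 0.001, -1.775]
wrist_force: [0.4, 0.5, -1.1]
gripper_width: 0.0476
t 20.5 pos [ 0.6103 -0.0147  0.1887] rot [-1.568e+00  1.000e-03 -1.775e+00] F [ 0.4  0.5 -1.1] w 0.0476
turn deg [-0.19 -0.   -0.05] shift cm [-26.61   3.88  -3.52]
```

View pics/q6.png

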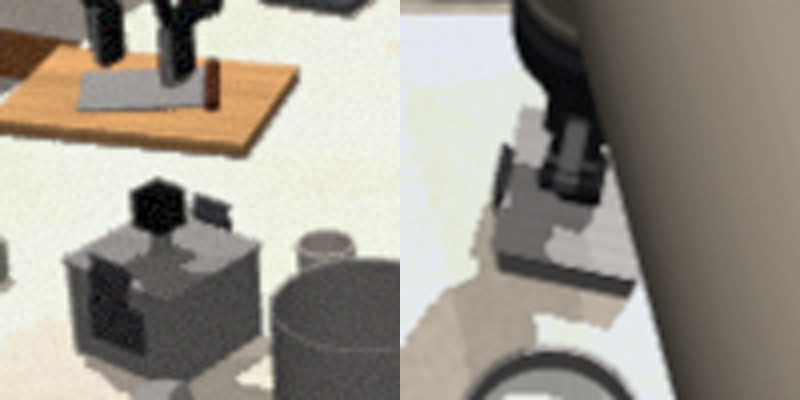

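The square lid is flush on the box under both clips. Now the large lid.

```bash
python3 -m pendant '[0,0,0,-3.5,0,-0.5,4.8,0,0,0,-8,0,-1,4.8,0,0,0,-12.5,0,-1.6,4.8,0,0,0,-17,0,-2.2,4.8,0,0,0,-21,1,-2.7,4.8]'; python3 -m pendant '[0,0,0,-3,0.5,-0.5,4.8,0,0,0,-5,1.5,-0.8,4.8,0,0,0,-5.6,2.5,-0.8,4.8,0,0,0,-5.6,2.9,-0.8,4.8,0,0,0,-5.6,2.9,-0.8,4.8]'; python3 d.py .630 .253 .10
```

```text
time: 21.1
tcp_pos: [0.6262, 0.1993, 0.1771]
eef_rot: [-1.568, 0.003, -1.774]
wrist_force: [0.5, -0.6, -0.3]
gripper_width: 0.0482
time: 21.6
tcp_pos: [0.6294, 0.2498, 0.1451]
eef_rot: [-1.572, -0.003, -1.777]
wrist_force: [0.5, -0.9, 0.0]
gripper_width: 0.0478
t 21.6 pos [0.6294 0.2498 0.1451] rot [-1.572 -0.003 -1.777] F [ 0.5 -0.9  0. ] w 0.0478
turn deg [ 0.05 -0.    0.18] shift cm [-0.34  4.51 -0.  ]
```

```bash
python3 -m pendant '[0,0,0,-0.2,1.5,0,4.8,0,0,0,-0.3,3,0,4.8,0,0,0,-0.3,4.2,0,4.8,0,0,0,-0.3,4.5,0,4.8,0,0,0,-0.3,4.5,0,4.8]'; python3 -m pendant '[0,0,0,0,0,0,4.8,0,0,0,0,0,0,4.8,0,0,0,0,0,0,4.8]'; python3 d.py .630 .253 .031;python3 chk.py pics/l1.png .630 .253 .066 .013 -1 160 180 190 110 80
```

```text
time: 22.1
tcp_pos: [0.6293, 0.2548, 0.1]
eef_rot: [-1.573, -0.001, -1.775]
wrist_force: [0.3, 0.7, 0.2]
gripper_width: 0.0483
time: 22.4
tcp_pos: [0.6303, 0.2557, 0.1021]
eef_rot: [-1.57, 0.001, -1.775]
wrist_force: [0.1, 0.2, 0.8]
gripper_width: 0.0478
t 22.4 pos [0.6303 0.2557 0.1021] rot [-1.570e+00  1.000e-03 -1.775e+00] F [0.1 0.2 0.8] w 0.0478
turn deg [-0.07 -0.   -0.05] shift cm [0.28 7.11 0.02]
```

View pics/l1.png

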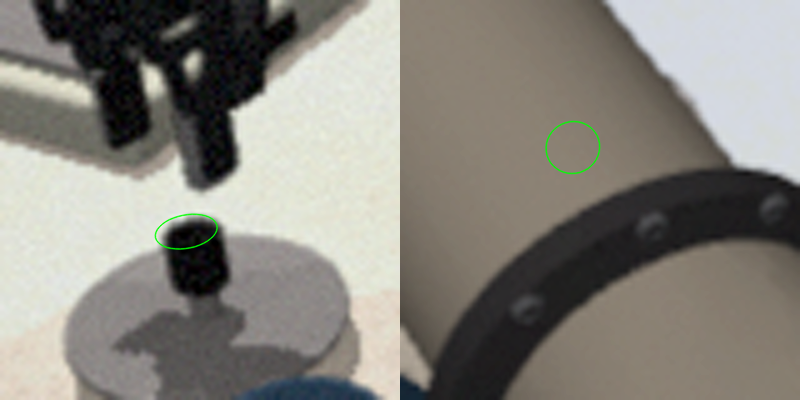

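The knob stands below the fingers with the usual 1 px side-camera offset. Descending.

```bash
python3 -m pendant '[0,0,0,0.15,1.5,0,4.8,0,0,0,0.3,3,0,4.8,0,0,0,0.3,4.8,0,4.8,0,0,0,0.3,6.3,0,4.8,0,0,0,0.3,7,0,4.8]'; python3 -m pendant '[0,0,0,0,0,0,4.8,0,0,0,0,0,0,4.8,0,0,0,0,0,0,4.8]'; python3 d.py .630 .253 .031; python3 -m pendant '[0,0,0,0,0,0,1,0,0,0,0,0,0,1,0,0,0,0,0,0,1,0,0,0,0,0,0,1,0,0,0,0,0,0,1]' 100;python3 d.py .630 .253 .031
```

```text
time: 23.0
tcp_pos: [0.6275, 0.2512, 0.0278]
eef_rot: [-1.575, -0.003, -1.775]
wrist_force: [0.4, -0.2, -0.2]
gripper_width: 0.0483
time: 23.3
tcp_pos: [0.63, 0.2531, 0.0324]
eef_rot: [-1.569, 0.001, -1.775]
wrist_force: [0.1, 0.3, -1.0]
gripper_width: 0.0476
t 23.3 pos [0.63   0.2531 0.0324] rot [-1.569e+00  1.000e-03 -1.775e+00] F [ 0.1  0.3 -1. ] w 0.0476
turn deg [-0.09 -0.   -0.08] shift cm [0.01 0.14 0.  ]
time: 23.8
tcp_pos: [0.6297, 0.2529, 0.0325]
eef_rot: [-1.57, 0.001, -1.775]
wrist_force: [-0.0, -0.8, 5.5]
gripper_width: 0.024
t 23.8 pos [0.6297 0.2529 0.0325] rot [-1.570e+00  1.000e-03 -1.775e+00] F [-0.  -0.8  5.5] w 0.024
turn deg [-0.07 -0.   -0.06] shift cm [-0.01  0.15  0.02]
```

```bash
python3 -m pendant '[0,0,0,0,-1.5,0,1,0,0,0,0,-4,0,1,0,0,0,0,-7,0,1,0,0,0,0,-10,0,1,0,0,0,0,-12,0,1]'; python3 -m pendant '[0,0,0,0,-1.5,0,1,0,0,0,0,-2.8,0,1,0,0,0,0,-2.8,0,1,0,0,0,0,-2.8,0,1]'; python3 d.py .4556 .0011 .17
```

```text
time: 24.3
tcp_pos: [0.6295, 0.2526, 0.1533]
eef_rot: [-1.57, 0.001, -1.775]
wrist_force: [0.4, 1.0, -3.5]
gripper_width: 0.024
time: 24.7
tcp_pos: [0.6288, 0.2522, 0.1783]
eef_rot: [-1.572, -0.001, -1.775]
wrist_force: [-0.1, 1.0, -3.4]
gripper_width: 0.0235
t 24.7 pos [0.6288 0.2522 0.1783] rot [-1.572e+00 -1.000e-03 -1.775e+00] F [-0.1  1.  -3.4] w 0.0235
turn deg [ 0.07 -0.    0.07] shift cm [ 28.1    0.88 -11.87]
```

```bash
python3 -m pendant '[0,0,0,2.5,0,-1.05,1,0,0,0,6.2,0,-2.6,1,0,0,0,10,0,-4.2,1,0,0,0,14,0,-5.9,1,0,0,0,18,0,-7.6,1]'; python3 -m pendant '[0,0,0,3.8,0,-1.6,1,0,0,0,7,0.3,-3,1,0,0,0,9.2,0.6,-3.9,1,0,0,0,10,0.8,-4.2,1,0,0,0,10,0.8,-4.2,1]';python3 -m pendant '[0,0,0,0,0,0,1,0,0,0,0,0,0,1,0,0,0,0,0,0,1,0,0,0,0,0,0,1]'; python3 d.py .4556 .0011 .14
```

```text
time: 25.2
tcp_pos: [0.5161, 0.0899, 0.1776]
eef_rot: [-1.574, -0.001, -1.775]
wrist_force: [0.5, -0.6, -2.9]
gripper_width: 0.0238
time: 25.7
tcp_pos: [0.4557, 0.0011, 0.1703]
eef_rot: [-1.573, -0.001, -1.778]
wrist_force: [-0.2, 1.1, -3.6]
gripper_width: 0.0239
time: 26.1
tcp_pos: [0.4573, 0.0033, 0.1713]
eef_rot: [-1.571, 0.001, -1.774]
wrist_force: [-0.2, -0.2, -3.5]
gripper_width: 0.024
t 26.1 pos [0.4573 0.0033 0.1713] rot [-1.571e+00  1.000e-03 -1.774e+00] F [-0.2 -0.2 -3.5] w 0.024
turn deg [-0.01 -0.   -0.04] shift cm [ 0.25  3.13 -0.12]
```

```bash
python3 -m pendant '[0,0,0,0.12,0.8,-0.06,1,0,0,0,0.25,1.6,-0.12,1,0,0,0,0.25,2.4,-0.12,1,0,0,0,0.25,3.1,-0.12,1,0,0,0,0.25,3.1,-0.12,1]'; python3 -m pendant '[0,0,0,0,0,0,1,0,0,0,0,0,0,1,0,0,0,0,0,0,1]'; python3 d.py .4556 .0011 .0895;python3 chk.py pics/l2.png .4556 .0011 .130 .062 -1 270 130 290 160 100
```

```text
time: 26.6
tcp_pos: [0.4539, -0.0, 0.1388]
eef_rot: [-1.574, -0.0, -1.775]
wrist_force: [-0.1, -0.4, -3.7]
gripper_width: 0.0235
time: 26.9
tcp_pos: [0.4556, 0.0001, 0.1407]
eef_rot: [-1.57, 0.0, -1.775]
wrist_force: [0.2, 0.1, -3.1]
gripper_width: 0.024
t 26.9 pos [4.556e-01 1.000e-04 1.407e-01] rot [-1.57   0.    -1.775] F [ 0.2  0.1 -3.1] w 0.024
turn deg [-0.06 -0.   -0.01] shift cm [-0.1   5.12 -0.03]
```

View pics/l2.png

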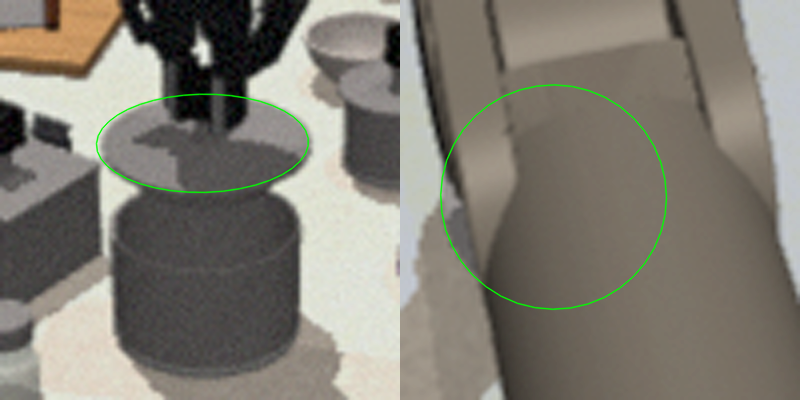

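The lid ring lies centred over the large pot in the side view. Lowering to the home TCP height of 0.0895.

```bash
python3 -m pendant '[0,0,0,-0.1,0.8,0,1,0,0,0,-0.1,1.8,0,1,0,0,0,-0.1,2.8,0,1,0,0,0,-0.1,3.8,0,1,0,0,0,-0.1,4.5,0,1]'; python3 -m pendant '[0,0,0,0,0.2,0,1,0,0,0,0,0.4,0,1,0,0,0,0,0.6,0,1,0,0,0,0,0.7,0,1,0,0,0,0,0.7,0,1]'; python3 d.py .4556 .0011 .0895
```

```text
time: 27.5
tcp_pos: [0.4545, 0.001, 0.0938]
eef_rot: [-1.573, -0.0, -1.775]
wrist_force: [0.3, -0.3, -3.4]
gripper_width: 0.0241
time: 28.0
tcp_pos: [0.4559, 0.0011, 0.0894]
eef_rot: [-1.57, -0.0, -1.775]
wrist_force: [-2.7, -0.2, 4.3]
gripper_width: 0.0236
t 28.0 pos [0.4559 0.0011 0.0894] rot [-1.57  -0.    -1.775] F [-2.7 -0.2  4.3] w 0.0236
turn deg [-0.07  0.    0.02] shift cm [ 0.   -0.01 -0.03]
```

Contact at the home height. Releasing and rising, then moving aside to look.

```bash
python3 -m pendant '[0,0,0,0,-0.1,0,4.8,0,0,0,0,-0.1,0,4.8,0,0,0,0,-0.1,0,4.8,0,0,0,0,-0.1,0,4.8,0,0,0,0,-0.1,0,4.8]';python3 -m pendant '[0,0,0,0,-1,0,4.8,0,0,0,0,-2.5,0,4.8,0,0,0,0,-5,0,4.8,0,0,0,0,-8,0,4.8,0,0,0,0,-11,0,4.8]'; python3 d.py .36 -.40 .22
```

```text
time: 28.5
tcp_pos: [0.4554, 0.001, 0.0893]
eef_rot: [-1.571, 0.0, -1.775]
wrist_force: [-0.1, -0.2, -0.1]
gripper_width: 0.0481
time: 29.0
tcp_pos: [0.4552, 0.0012, 0.2009]
eef_rot: [-1.571, 0.0, -1.775]
wrist_force: [0.4, -0.2, 0.1]
gripper_width: 0.0479
t 29.0 pos [0.4552 0.0012 0.2009] rot [-1.571  0.    -1.775] F [ 0.4 -0.2  0.1] w 0.0479
turn deg [-0.01 -0.   -0.01] shift cm [41.22 -1.91 -1.19]
```

```bash
python3 -m pendant '[0,0,0,4,-0.4,0,4.8,0,0,0,8.5,-0.8,0,4.8,0,0,0,13,-1.2,0,4.8,0,0,0,17.5,-1.6,0,4.8,0,0,0,22,-1.9,0,4.8]';python3 -m pendant '[0,0,0,4.5,0,0,4.8,0,0,0,9,0,0,4.8,0,0,0,13.5,0,-1,4.8,0,0,0,18,0,-3,4.8,0,0,0,22,0,-6,4.8]'; python3 -m pendant '[0,0,0,3,0,-3,4.8,0,0,0,5,0,-6,4.8,0,0,0,6,0,-9,4.8,0,0,0,6,0,-9,4.8]'
python3 - <<'E'
from ov import *
sd=[("side",240,130),("side",285,160),("side",335,120)];tp=[("top",303,110),("top",296,170),("top",400,190)]
F={n:grab_frame(n) for n in("top","side")}
for n in F: cv2.imwrite(f"pics/{n}_end.png",F[n])
rows=[]
for L in(tp,sd):
    o=[]
    for (n,x,y),k in zip(L,"blp"):
        b=big(F[n],x,y,64,64,4);oo=np.array([x,y])
        if k=="b": sq(n,b,BX,.046,BX[2],.069,4,oo,G);sq(n,b,BX,.013,BX[2],.113,4,oo,R)
        if k=="l": ring(n,b,LP,.062,.079,4,oo,G);ring(n,b,LP,.013,.123,4,oo,R)
        if k=="p": ring(n,b,SP,.044,.064,4,oo,G);ring(n,b,SP,.013,.108,4,oo,R)
        o.append(b)
    rows.append(np.hstack(o))
cv2.imwrite("pics/end_ov.png",np.vstack(rows))
E
```

```text
time: 29.5
tcp_pos: [0.4104, -0.216, 0.2196]
eef_rot: [-1.569, -0.001, -1.775]
wrist_force: [1.4, 0.7, -0.7]
gripper_width: 0.048
time: 30.0
tcp_pos: [0.3073, -0.4195, 0.219]
eef_rot: [-1.569, -0.001, -1.774]
wrist_force: [0.4, -0.6, -0.5]
gripper_width: 0.048
time: 30.4
tcp_pos: [0.2006, -0.4601, 0.2188]
eef_rot: [-1.574, -0.002, -1.785]
wrist_force: [0.1, -0.0, 0.4]
gripper_width: 0.0475
```

View pics/end_ov.png

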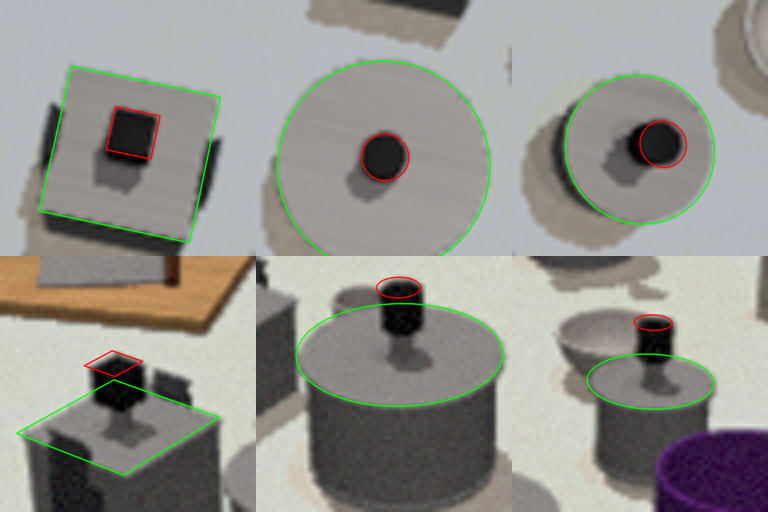

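View pics/top_end.png

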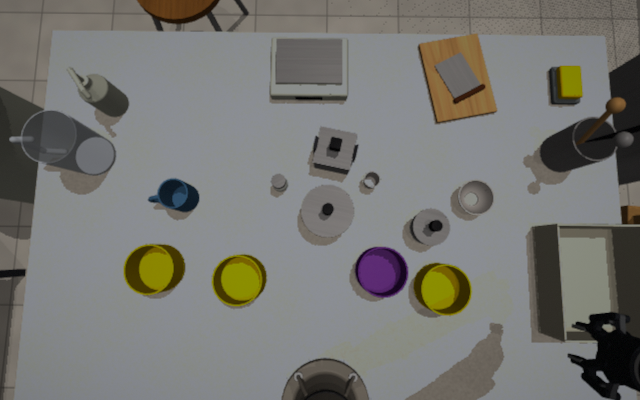

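View pics/side_end.png

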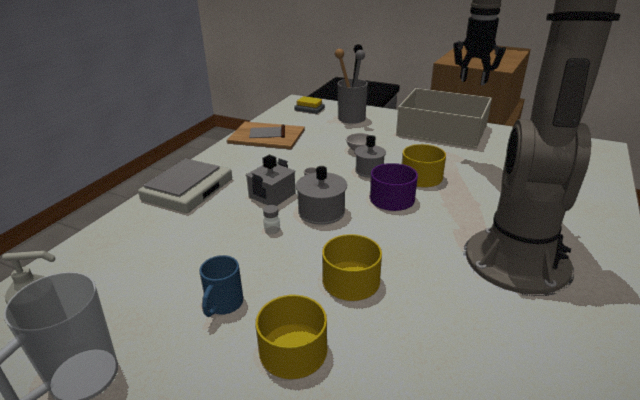

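All lids match the predicted home outlines in both views. The jar (279,183), cup (371,181), mug (175,195) and bowl (475,198) have not moved. The gripper hangs free.

```bash
python3 -m pendant '[0,0,0,0,0,0,4.8,0,0,0,0,0,0,4.8,0,0,0,0,0,0,4.8]'; python3 -c "
from workcell import ticket
print(ticket.finish_job())"
```

```text
time: 30.8
tcp_pos: [0.2084, -0.4576, 0.2184]
eef_rot: [-1.57, 0.0, -1.773]
wrist_force: [-0.6, -0.2, -0.3]
gripper_width: 0.0476
the job is handed in; nothing more can be done
None
```

All three lids are on their own containers and let go, and the job was handed in at about 31 s. The hand-in reports no verdict, so this rests on my own checks.

- **Round lids:** each met contact at its home height, with the tool at z 0.074 m on the small pot and 0.089 m on the large pot.
- **Square lid:** pressed at the middle until it stopped hard at its home height under about 23 N. It looks flush under both clips.
- **Last pictures:** the lids match the predicted home outlines to within about a pixel in the top view (about 2 mm). The jar, cup, mug and bowl stand at their starting pixels, and the gripper is open and clear of everything.
- **Disagreement:** the side camera showed a steady offset of about 1 to 1.5 px (roughly 2 to 3 mm). It appeared at the start and the end alike, so I put it down to calibration.
- **Slip along the way:** `camera_model` refused further calls during an early check, so I used its printed values after that. It cost no robot time.

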